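# Make up the rebuild kit for one cylinder

## Task

Make up the rebuild kit in the blue caddy: stand the piston in the large round well, the small bucket tappet in the small round well, the short bearing cap in the rectangular slot, and put the timing sprocket over the post. Each must sit fully down in its place, the same way up as it is now. Leave the larger tappet and the longer bearing cap where they are on the bench; they belong to another engine.

Things in the scene. Friction and masses are not known exactly. Their poses are not given: they have to be found in the camera images.
- piston: The piston: plain aluminium, round, 60 mm diameter, 50 mm tall, three dark ring grooves near its top and two shallow round marks on its flat crown; stands crown up on the bench. About 0.17 kg. Origin: centre of its underside, z up. Belongs in the bay with the large round well.
- tappet_small: The small bucket tappet: plain steel cup with a round wall, 32 mm outer diameter, 28 mm tall, wall 3.5 mm, open end up. About 0.055 kg. Origin: centre of its underside, z up. Belongs in the bay with the small round well.
- cap_short: Short bearing cap: aluminium bridge 60 mm long (its x), 20 mm wide (its y), shoulders 26 mm high, raised crown 30 mm long in the middle to 34 mm; two 18 mm feet with an open arch 16 mm high between, two dark bolt holes on top. Grip its flat long sides at mid-length, 16 to 34 mm above its underside. About 0.09 kg. Origin: centre of underside, z up. Goes in the slot bay.
- sprocket: The timing sprocket: steel ring with 24 fine teeth, 57 mm over the teeth (54 mm where fingers meet it), 20 mm thick, with a 28 mm bore right through; lies flat. About 0.22 kg. Origin: centre of its underside, z along the bore, up. Belongs over the post of the bay that has one.
- tappet_large: Look-alike to leave where it is: a larger bucket tappet from another engine, the same plain steel cup but 52 mm outer diameter, 28 mm tall, open end up. Loose. Origin: centre of its underside.
- cap_long: Look-alike to leave where it is: a longer bearing cap from another engine, like the short one but 92 mm long (its x), 20 mm wide, 34 mm high at the middle. Loose. Origin: centre of its underside.
- bay_large_round: Large round well: block 16 mm high with a central round well, 78 mm diameter, 10 mm deep, floor 6 mm above origin. One of four fixed grey 92 mm bays, two by two at 96 mm centres, all turned alike, floors lined black, in a blue caddy 204 mm square with a 22 mm high rim; corners change. Origin: centre of the bay's underside, 4 mm above the bench, z up, x and y along its sides.
- bay_small_round: Small round well: block 16 mm high with a central round well, 48 mm diameter, 10 mm deep, floor 6 mm above origin. One of four fixed grey 92 mm bays, two by two at 96 mm centres, all turned alike, floors lined black, in a blue caddy 204 mm square with a 22 mm high rim; corners change. Origin: centre of the bay's underside, 4 mm above the bench, z up, x and y along its sides.
- bay_slot: Rectangular slot: block 16 mm high with a central slot, 78 mm along its x, 38 mm along its y, 10 mm deep, floor 6 mm above origin. One of four fixed grey 92 mm bays, two by two at 96 mm centres, all turned alike, floors lined black, in a blue caddy 204 mm square with a 22 mm high rim; corners change. Origin: centre of the bay's underside, 4 mm above the bench, z up, x and y along its sides.
- bay_post: Post bay: flat plate with a round seat 40 mm across with its top 16 mm above origin, and a central post 10 mm thick up to 44 mm. One of four fixed grey 92 mm bays, two by two at 96 mm centres, all turned alike, floors lined black, in a blue caddy 204 mm square with a 22 mm high rim; corners change. Origin: centre of the bay's underside, 4 mm above the bench, z up, x and y along its sides.
Not all that is in view belongs to the job. What is shaped like the sprocket but turquoise is not meant.

How it is judged:
At the end, for the whole second after the job is handed in: Piston, small tappet, short cap and sprocket rest at rest in large well, small well, slot and over the post: within 12 mm of the bay centre (cap 15 mm), underside from 3 mm below to 4 mm above floor or seat, upright within 0.15 rad; both look-alikes upright within 30 mm of their starts (horizontal distance between piston and bay_large_round below 0.012 m and z of piston in the frame of bay_large_round between 0.003 and 0.01 m and angle between each of piston, tappet_small, cap_short, sprocket, tappet_large, cap_long's own z axis and vertical below 0.15 rad and linear speed of each of piston, tappet_small, cap_short, sprocket below 0.02 m/s and angular speed of each of piston, tappet_small, cap_short, sprocket below 0.2 rad/s and horizontal distance between tappet_small and bay_small_round below 0.012 m and z of tappet_small in the frame of bay_small_round between 0.003 and 0.01 m and horizontal distance between cap_short and bay_slot below 0.015 m and z of cap_short in the frame of bay_slot between 0.003 and 0.01 m and horizontal distance between sprocket and bay_post below 0.012 m and z of sprocket in the frame of bay_post between 0.013 and 0.02 m and distance of each of tappet_large, cap_long from where it was at the start of the episode below 0.03 m); the robot touches nothing.
It fails at once if the larger tappet is moved away (more than 40 mm) or knocked over (distance of tappet_large from where it was at the start of the episode above 0.04 m or angle between tappet_large's own z axis and vertical above 0.5 rad).
It fails at once if the longer bearing cap is moved away (more than 40 mm) or knocked over (distance of cap_long from where it was at the start of the episode above 0.04 m or angle between cap_long's own z axis and vertical above 0.5 rad).
It also fails if it takes over 96 s, if anything falls off the work surface, if the arm or the gripper's body presses on something with over 40 N, if the wrist force passes 120 N, or if a joint passes its speed limit or range.

## Robot

A 7-joint arm with a two-finger parallel gripper is mounted at the origin on the work surface. World frame = base frame: x ahead of the robot, y to its left, z up, the work surface at z = 0. Lengths are in m, angles in rad, forces in N, time in s.
With the tool pointing down it reaches from about 0.425 to 0.875 m from the base axis. Payload 4.7 kg.
Tool frame: the origin (TCP) lies at the very end of the fingers, on their centre line; the grasp point (between the pads) lies behind it (ctrl.tcp_to_grasp is the z of the grasp point in the tool frame, in m); z points along the fingers, y is the line along which they close (so a half turn about z gives the same grasp; the last joint's range is limited). The gripper opens to 87 mm and grips with 3 to 60 N. Pads are 19 mm wide; open, the fingers measure 117 mm over their backs; the gripper's body (75 mm by 190 mm) begins 51 mm behind the grasp point.
Start: joints at [-1.118, 0.321, -0.07, 1.45, 0.023, 1.371, -0.057], TCP at [0.276, 0.588, 0.223] pointing down, gripper open.
Joint ranges: [-2.86, 2.86], [-0.3, 2.09], [-1.38, 1.24], [0.06, 2.45], [-1.56, 4.7], [0.09, 2.05], [-2.69, 2.69]. Speed limits (rad/s): [2.57, 2.57, 3.14, 3.14, 3.14, 3.14, 3.14].

## Interface

Orientations are given as a rotation vector (axis times angle).
In Python, from bench import ctrl gives the robot as it stands.
- The arm moves only by the tool step_arm, never from a script. Its argument "targets" is a list of rows, each a list of 7 numbers: the shift along the world's x, y, z in cm, then the turn, a rotation vector about the world's x, y, z in degrees, then the opening, from 0 (shut) to 1 (fully open). A call has exactly 5 rows; each row shifts and turns the commanded pose from where the row before left it; what a row does not reach is not made up. A row lasts 1/12 s, in which the tool goes at most 41.7 mm and 7.16 degrees, less where a joint would pass 70% of its speed; a pose out of reach is approached as far as the arm can. A call with a gripper value outside its range is refused whole. The fingers move at their own pace and stop on an object; "force" is the grip in N (left out, the last holds). Time passes only in rows, so rows that do not move let the fingers close, or fill a call up. It gives the time, the measured TCP pose, the force, the opening and the grip force at its end, in the units of the state.
- ctrl.get_state(): the state, without advancing time (a new reading comes with each control period).
- ctrl.get_image(name): name is "side" or "top"; returns (picture, depth): 400x640x3 uint8, red, green, blue; 400x640 float32, m along the optical axis (not along the pixel's ray), 0 where there is no reading.
- ctrl.camera_params(name): a dict with "intrinsics" (3x3 intrinsics, pixels), "rvec" (rotation vector, rad) and "tvec" (3), from world to camera coordinates, as OpenCV has them. Camera axes: x right, y down, z forward; pixel columns grow to the right and rows downward; lengths in m; the calibration is good to about 2 mm. A picture is of the moment at which its call begins. camera_params takes no time and is no camera call.
- ctrl.close_job(): hands the job in; it is judged then, once.
The state is a dict: "time": time; "joint_positions": joint angles; "qd": joint speeds; "joint_torque": joint torques, N m; "position": TCP position; "tool_rot": TCP orientation; "ft_force": force on the tool from outside, world axes, zero at the start; "torque": the same for the moment, N m; "grip_width": opening from 0.0 (shut) to 1.0 (fully open); "grip_force": force on a finger pad.
Only numpy, scipy, OpenCV 4.12 (cv2) and the standard library are available. Lean on these libraries where they do the work, as an engineer would, in place of code of your own. Each camera call takes 0.05 s, during which the arm holds its last target. There are 200 camera calls.

## Working session

There is one attempt and no reset: what is moved stays moved. The work goes in short steps, Python scripts to look and compute and a tool call to move; the robot and the scene stay as the last step left them, time stands still between calls to the robot, and variables do not carry over. Pictures are saved under pics/ and viewed, at most 14 in all, crops included, and the job is handed in when it is done.

Besides the shell and the picture viewer there is one more tool, called after "Emit:" as name([rows], argument=value, ...), one row to a line, values as JSON. step_arm: Moves the arm, as the interface text tells. Its arguments: {"type":"object","properties":{"targets":{"type":"array"},"force":{"type":"number"}},"required":["targets"]}

```bash
mkdir -p pics; ls
python3 - <<'E'
from bench import ctrl
import cv2,numpy as np
print(ctrl.get_state(), ctrl.tcp_to_grasp)
for n in("top","side"):
    p,d=ctrl.get_image(n); cv2.imwrite(f"pics/{n}0.png",p[:,:,::-1]); np.savez(f"pics/{n}0.npz",p=p,d=d)
    c=ctrl.camera_params(n);print(n,c, (d==0).mean())
E
```

```text
pics
{'time': 0.0, 'joint_positions': array([-1.11789597,  0.32185996, -0.07011364,  1.45165485,  0.02259784,
        1.37077967, -0.05689257]), 'qd': array([-0.00031564, -0.00141012, -0.0007265 , -0.00071958,  0.00074092,
       -0.00069562, -0.00169237]), 'joint_torque': array([-7.92085621e-05, -4.91299760e+01, -4.03940929e-01, -3.12528670e+01,
       -6.38210122e-02,  4.38462349e-02,  1.83838997e-04]), 'position': array([0.27595307, 0.58791799, 0.22144784]), 'tool_rot': array([-6.83577624e-01, -3.06597813e+00,  2.96053073e-03]), 'ft_force': array([-0.06932891,  0.01784582, -0.44695396]), 'torque': array([0.00602082, 0.05871107, 0.00807215]), 'grip_force': 0.0, 'grip_width': 0.9981174886362534} -0.0187
top {'intrinsics': array([[446.53542956,   0.        , 316.03685192],
       [  0.        , 446.53542956, 205.188934  ],
       [  0.        ,   0.        ,   1.        ]]), 'rvec': array([ 2.14359569, -2.11172027,  0.19482315]), 'tvec': array([-0.01754105,  0.52944345,  0.91755133])} 0.004171875
side {'intrinsics': array([[433.7886584 ,   0.        , 321.31035011],
       [  0.        , 433.7886584 , 194.91390495],
       [  0.        ,   0.        ,   1.        ]]), 'rvec': array([ 2.28228858, -0.39815498,  0.19282138]), 'tvec': array([-0.47727844,  0.14277135,  0.88415201])} 0.00380859375
```

View pics/top0.png

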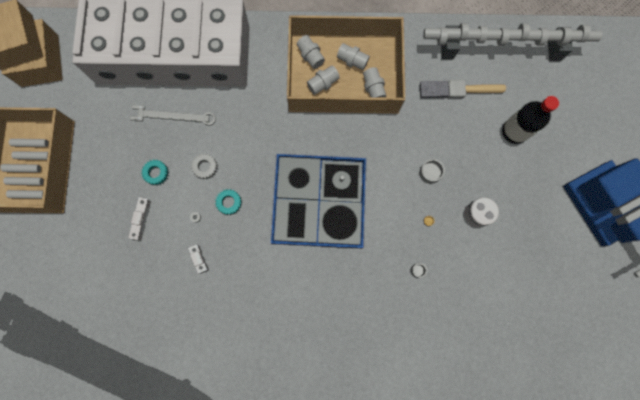

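View pics/side0.png

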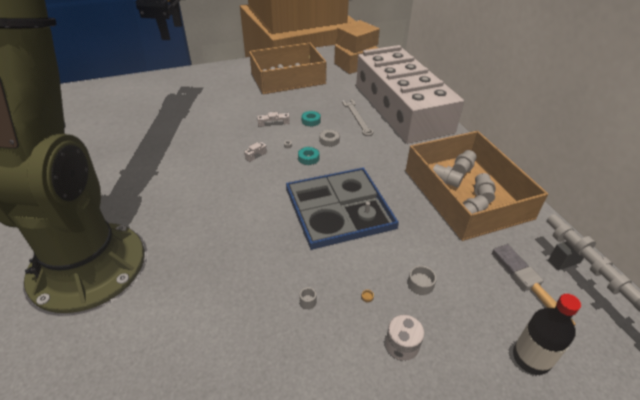

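Top view: piston (484,211), tappets at (432,171) and (419,270), caps at (139,219) and (198,259), grey ring (204,166), turquoise rings (154,172) and (228,202), and the caddy (320,200). In the caddy, the small well is at (299,178), the post at (342,180), the slot at (297,220) and the large well at (340,222). The smaller of each pair looks like the one meant. I'll confirm that by measured size.

```bash
cat > h.py <<'E'
import cv2,numpy as np
from bench import ctrl
def cam(n):
    c=ctrl.camera_params(n); return c["intrinsics"],cv2.Rodrigues(c["rvec"])[0],c["tvec"]
def ray(n,uv):
    K,R,t=cam(n); d=R.T@np.linalg.inv(K)@np.array([*uv,1.]); return -R.T@t,d
def plane(n,uv,z):
    o,d=ray(n,uv); return o+d*(z-o[2])/d[2]
def tri(a,b):   # top pixel, side pixel -> point, gap
    o,d=ray("top",a);p,e=ray("side",b); s=np.linalg.lstsq(np.c_[d,-e],p-o,rcond=None)[0]
    A,B=o+s[0]*d,p+s[1]*e; return (A+B)/2,np.linalg.norm(A-B)
def proj(n,P):
    K,R,t=cam(n); return cv2.projectPoints(np.atleast_2d(np.float64(P)),R,t,K,None)[0][:,0]
def cloud(n,d):
    K,R,t=cam(n); v,u=np.mgrid[:400,:640]; r=np.stack([(u-K[0,2])/K[0,0],(v-K[1,2])/K[1,1],np.ones_like(d)],-1)*d[...,None]
    return (r-t)@R
E
python3 - <<'E'
from h import *
for n in("top","side"):
    f=np.load(f"pics/{n}0.npz"); W=cloud(n,f["d"]); z=W[...,2]
    ok=(f["d"]>0)&(W[...,0]>.1)&(W[...,0]<.85)&(abs(W[...,1])<.62)
    print(n,"bench z",np.median(z[ok&(abs(z)<.02)]),np.std(z[ok&(abs(z)<.006)]))
    m=(ok&(z>.007)&(z<.12)).astype(np.uint8)
    k,l,st,c=cv2.connectedComponentsWithStats(m)
    for i in range(1,k):
        if 12<st[i,4]<20000:
            s=l==i; hi=np.percentile(z[s],95); w=W[s&(z>hi-.006)]
            r=cv2.minAreaRect(w[:,:2].astype(np.float32)*1000)
            print(c[i].round(1),st[i,4],"top z mm %.1f"%(hi*1000),"ctr",np.round(r[0],1),"size",np.round(r[1],1),"ang %.1f"%r[2], f["p"][s].mean(0).round())
p=cv2.imread("pics/top0.png")
a=cv2.resize(p[140:290,120:260],None,fx=2.8,fy=2.8,interpolation=2);b=cv2.resize(p[140:290,370:510],None,fx=2.8,fy=2.8,interpolation=2)
cv2.imwrite("pics/crop.png",np.hstack([a,b]))
cv2.imwrite("pics/cad.png",np.hstack([cv2.resize(p[145:255,265:375],(400,400)),cv2.resize(cv2.imread("pics/side0.png")[160:250,280:400],(500,400))[:,:400]]))
E
```

```text
top bench z 0.00041217839509647943 0.0018713801049936975
[46.9 67.9] 398 top z mm 99.6 ctr [847.9 614.4] size [ 4.2 11.1] ang 0.9 [87. 73. 52.]
[163.   68.1] 5510 top z mm 113.0 ctr [834.2 337.6] size [359.9  31.7] ang 89.9 [112. 110. 108.]
[347.8  94. ] 3325 top z mm 81.2 ctr [803.7 -71.9] size [260.4  91. ] ang 90.0 [106.  95.  79.]
[346.9  83.7] 38 top z mm 9.8 ctr [830.2 -79.6] size [26.6 25.6] ang 54.5 [166. 142. 104.]
[356.7  81.8] 13 top z mm 10.2 ctr [ 836.3 -102.2] size [12.1  9.1] ang 78.6 [168. 144. 105.]
[455.4  88.8] 1131 top z mm 22.8 ctr [ 819.7 -351.3] size [ 42.3 200.5] ang 2.7 [129. 124. 114.]
[297.   92.1] 16 top z mm 11.0 ctr [808.7  39.3] size [13.8  9.5] ang 1.5 [166. 141. 103.]
[522.1 125.7] 1015 top z mm 117.3 ctr [ 716.9 -467.5] size [55.7 49.1] ang 42.6 [53. 53. 51.]
[170.8 115.3] 438 top z mm 11.7 ctr [743.2 327.9] size [198.4  37.2] ang 85.4 [148. 149. 145.]
[ 52.9 162.1] 2914 top z mm 80.6 ctr [620.  587.7] size [ 63.8 220.2] ang 90.0 [87. 75. 57.]
[204.3 165.8] 419 top z mm 23.5 ctr [622.9 245.8] size [56.3 55.5] ang 47.3 [144. 145. 141.]
[319.  200.9] 7
[... 2231 characters left out ...]
] size [57.4 55.2] ang 33.0 [ 62. 117. 110.]
[339.6 206.3] 5853 top z mm 23.3 ctr [546.9 -16.5] size [210.  205.4] ang 88.4 [81. 81. 83.]
[139.6 250.4] 165 top z mm 15.8 ctr [106.   -1.1] size [93.  11.8] ang 89.9 [85. 81. 60.]
[534.4 318.9] 3538 top z mm 115.2 ctr [ 715.3 -473.3] size [47.1 59.1] ang 26.4 [96. 87. 79.]
[422.1 278.6] 474 top z mm 29.8 ctr [ 618.1 -270.5] size [50.5 51.4] ang 88.6 [115. 108. 102.]
[307.9 296.8] 270 top z mm 29.9 ctr [ 395.3 -235.8] size [32.7 29.7] ang 71.5 [116. 110. 104.]
[367.6 294.5] 54 top z mm 12.2 ctr [ 506.2 -262.9] size [23.6 22.2] ang 36.9 [145. 116.  80.]
[404.4 335.9] 1339 top z mm 52.7 ctr [ 522.5 -373.3] size [59.3 58.9] ang 5.0 [157. 144. 137.]
```

View pics/crop.png

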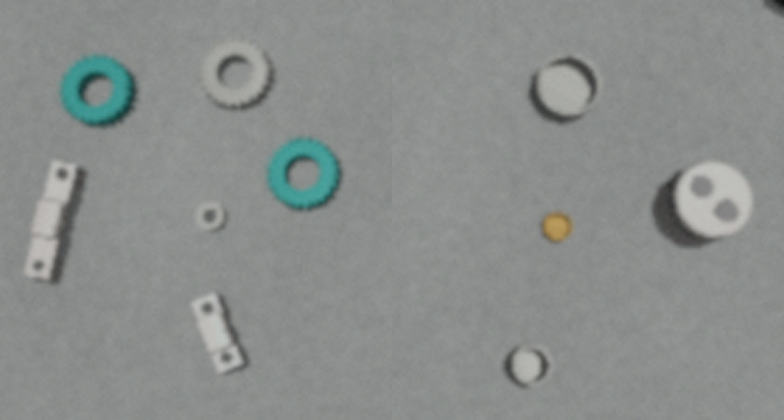

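The crop confirms the choices. Tappet (419,270) measures 31 mm, so it is the small one, and (432,171) at 51 mm is the large one. Cap (198,259) is the short one and (139,219) the long one. The grey toothed ring (204,166) is the sprocket; the turquoise ones are excluded. Next I need the bay centres, the caddy yaw and the cap axis.

Run:
```python
from h import *
F={n:np.load(f"pics/{n}0.npz") for n in("top","side")}
def rect(w):
    r=cv2.minAreaRect(w[:,:2].astype(np.float32)*1000); return np.round(r[0],1),np.round(r[1],1),round(r[2],1)
for n in F:
    W=cloud(n,F[n]["d"]); x,y,z=np.moveaxis(W,-1,0); p=F[n]["p"].astype(int)
    blue=(p[...,2]>p[...,0]+25)&(z>.015)&(z<.03)&(abs(x-.547)<.13)&(abs(y+.017)<.13)
    print(n,"rim",rect(W[blue]),np.median(z[blue]))
    near=(abs(x-.547)<.1)&(abs(y+.017)<.1)
    dark=(near&(p.max(-1)<45)).astype(np.uint8)
    k,l,st,c=cv2.connectedComponentsWithStats(dark)
    for i in range(1,k):
        if st[i,4]>60:
            w=W[l==i]; print(" dark px",c[i].round(1),st[i,4],"z %.1f"%(np.median(w[:,2])*1000),rect(w))
    w=W[near&(z>.035)]; print(" post",w.mean(0).round(4) if len(w) else None, len(w))
    blk=near&(p.min(-1)>60)&(z>.012)&(z<.026); print(" block top z",np.median(z[blk]))
    for nm,cx,cy,r in(("short",.4146,.246,.04),("long",.5,.38,.06)):
        s=(np.hypot(x-cx,y-cy)<r)&(z>.018); print(" ",nm,rect(W[s]), "mean",W[s].mean(0).round(4), "shoulder", rect(W[s&(z<.031)]))
# two-view triangulation of ring/tappet/piston top centres as height check
T=dict(piston=((481.7,212.4),(404.4,335.9)),sprocket=((204.3,165.8),(329.4,136.5)),tappet=((419.4,270.3),(307.9,296.8)),cap=((198.1,259.0),(254.9,149.6)))
for k,(a,b) in T.items(): P,g=tri(a,b);print(k,P.round(4),"gap %.4f"%g)
```

```text
top rim (array([547.1, -16.2]), array([203.3, 204.8]), 88.1) 0.022016924656511155
 dark px [340.7 181.3] 640 z 10.8 (array([594., -65.]), array([71.4, 72.2]), 88.0)
 dark px [298.5 177.8] 252 z 10.8 (array([600. ,  31.2]), array([41.4, 38.8]), 1.1)
 dark px [296.1 219.9] 454 z 10.9 (array([502.5,  34.4]), array([32.3, 72.2]), 87.8)
 dark px [339.3 222.1] 799 z 10.9 (array([498.3, -62.6]), array([70.1, 69.4]), 0.4)
 post [ 0.5919 -0.0658  0.0463] 23
 block top z 0.020279062592804785
  short (array([412.3, 245.2]), array([59.9, 20.8]), 25.0) mean [0.4116 0.2439 0.0296] shoulder (array([412.3, 245.2]), array([59.9, 20.8]), 24.9)
  long (array([498.3, 380.6]), array([22.1, 91.8]), 79.8) mean [0.4975 0.3794 0.0281] shoulder (array([498.3, 380.6]), array([22.1, 91.8]), 79.8)
side rim (array([546.2, -17.1]), array([207.1, 203.6]), 87.8) 0.021901123832661407
 post [ 0.5924 -0.0667  0.0437] 27
 block top z 0.020733991228828227
  short (array([412.6, 244.1]), array([60.7, 22.6]), 24.1) mean [0.4104 0.2411 0.0283] shoulder (array([412.4, 244.5]), array([60.7, 21.7]), 24.1)
  long (array([498. , 381.2]), array([27.7, 91.5]), 81.2) mean [0.4968 0.378  0.0272] shoulder (array([498. , 381.2]), array([27.7, 91.5]), 81.2)
piston [ 0.5223 -0.3739  0.0309] gap 0.0001
sprocket [0.6225 0.2458 0.0145] gap 0.0008
tappet [ 0.3947 -0.2362  0.0193] gap 0.0003
cap [0.4112 0.2451 0.0208] gap 0.0011
```

View pics/cad.png

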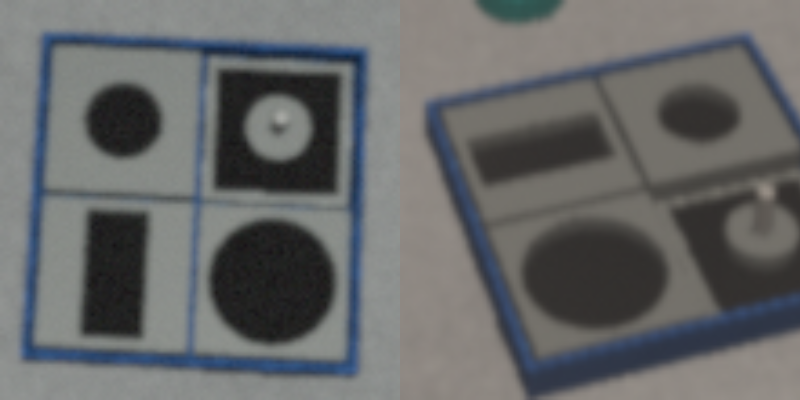

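Emit:
step_arm([
  [1.36,-3.43,-0.8,0,0,5,1],
  [1.36,-3.43,-0.8,0,0,5,1],
  [1.36,-3.43,-0.8,0,0,5,1],
  [1.36,-3.43,-0.8,0,0,5,1],
  [1.36,-3.43,-0.8,0,0,5,1],
], force=25)

```text
time: 0.52
position: [0.3444, 0.4149, 0.1817]
tool_rot: [0.003, -3.141, 0.001]
ft_force: [0.8, -0.2, 0.1]
grip_width: 0.998
grip_force: 0.0
```

Emit:
step_arm([
  [1.36,-3.43,-0.8,0,0,5,1],
  [1.36,-3.43,-0.8,0,0,5,1],
  [1.36,-3.43,-0.8,0,0,5,1],
  [1.36,-3.43,-0.8,0,0,5,1],
  [1.36,-3.43,-0.8,0,0,5,1],
])

```text
time: 0.93
position: [0.4123, 0.2435, 0.142]
tool_rot: [0.683, -3.066, -0.0]
ft_force: [1.2, -0.8, -0.7]
grip_width: 1.0
grip_force: 0.0
```

Emit:
step_arm([
  [0,0,-2,0,0,0,1],
  [0,0,-2,0,0,0,1],
  [0,0,-1,0,0,0,1],
  [0,0,0,0,0,0,1],
  [0,0,0,0,0,0,1],
])

```text
time: 1.35
position: [0.4117, 0.2456, 0.0924]
tool_rot: [0.677, -3.067, 0.001]
ft_force: [0.1, -0.3, 0.1]
grip_width: 1.0
grip_force: 0.0
```

Emit:
step_arm([
  [0,0,-2.5,0,0,0,1],
  [0,0,-2.5,0,0,0,1],
  [0,0,-1.7,0,0,0,1],
  [0,0,-1.0,0,0,0,1],
  [0,0,0,0,0,0,1],
])

```text
time: 1.77
position: [0.4112, 0.2454, 0.0145]
tool_rot: [0.677, -3.065, 0.001]
ft_force: [-0.3, -0.3, 0.4]
grip_width: 0.999
grip_force: 0.0
```

Emit:
step_arm([
  [0,0,0,0,0,0,0],
  [0,0,0,0,0,0,0],
  [0,0,0,0,0,0,0],
  [0,0,0,0,0,0,0],
  [0,0,0,0,0,0,0],
])

```text
time: 2.18
position: [0.4127, 0.2458, 0.0164]
tool_rot: [-0.676, 3.067, 0.001]
ft_force: [0.1, 0.4, 1.1]
grip_width: 0.714
grip_force: 0.0
```

Emit:
step_arm([
  [0,0,0,0,0,0,0],
  [0,0,0,0,0,0,0],
  [0,0,0,0,0,0,0],
  [0,0,0,0,0,0,0],
  [0,0,0,0,0,0,0],
])

```text
time: 2.6
position: [0.4122, 0.2454, 0.0156]
tool_rot: [0.676, -3.068, -0.0]
ft_force: [0.1, -0.1, -0.5]
grip_width: 0.328
grip_force: 0.0
```

Emit:
step_arm([
  [0,0,0,0,0,0,0],
  [0,0,0,0,0,0,0],
  [0,0,0,0,0,0,0],
  [0,0,0,0,0,0,0],
  [0,0,0,0,0,0,0],
])

```text
time: 3.02
position: [0.4122, 0.2455, 0.0156]
tool_rot: [0.676, -3.068, -0.0]
ft_force: [-0.3, -0.0, 0.3]
grip_width: 0.227
grip_force: 25.0
```

Emit:
step_arm([
  [0,0,1,0,0,0,0],
  [0,0,2,0,0,0,0],
  [0,0,2,0,0,0,0],
  [0,0,2,0,0,0,0],
  [0,0,1,0,0,0,0],
])

```text
time: 3.43
position: [0.4134, 0.246, 0.0985]
tool_rot: [-0.675, 3.065, 0.002]
ft_force: [0.4, 0.1, -0.7]
grip_width: 0.227
grip_force: 25.0
```

Emit:
step_arm([
  [1.0,-2.36,0,0,0,-3,0],
  [1.0,-2.36,0,0,0,-3,0],
  [1.0,-2.36,0,0,0,-3,0],
  [1.0,-2.36,0,0,0,-3,0],
  [1.0,-2.36,0,0,0,-3,0],
])

```text
time: 3.85
position: [0.4623, 0.1261, 0.0957]
tool_rot: [0.266, -3.13, -0.0]
ft_force: [-0.2, 0.6, -1.2]
grip_width: 0.23
grip_force: 25.0
```

Emit:
step_arm([
  [0.95,-2.36,0,0,0,-3,0],
  [0.95,-2.36,0,0,0,-3,0],
  [0.95,-2.36,0,0,0,-3,0],
  [0.95,-2.36,0,0,0,-3,0],
  [0,0,0,0,0,0,0],
])

```text
time: 4.27
position: [0.5016, 0.0269, 0.0959]
tool_rot: [0.073, 3.139, -0.005]
ft_force: [0.5, 0.1, -1.7]
grip_width: 0.227
grip_force: 25.0
```

Emit:
step_arm([
  [0,0,-1.5,0,0,0,0],
  [0,0,-1.5,0,0,0,0],
  [0,0,-1,0,0,0,0],
  [0,0,0,0,0,0,0],
  [0,0,0,0,0,0,0],
])

```text
time: 4.68
position: [0.4995, 0.0332, 0.0552]
tool_rot: [-0.058, -3.14, 0.001]
ft_force: [0.1, 0.6, -1.8]
grip_width: 0.228
grip_force: 25.0
```

Emit:
step_arm([
  [0,0,-1.5,0,0,0,0],
  [0,0,-0.9,0,0,0,0],
  [0,0,-0.4,0,0,0,0],
  [0,0,0,0,0,0,0],
  [0,0,0,0,0,0,0],
])

```text
time: 5.1
position: [0.5003, 0.0331, 0.0278]
tool_rot: [-0.059, -3.141, 0.0]
ft_force: [-0.4, -0.4, -0.3]
grip_width: 0.226
grip_force: 25.0
```

Emit:
step_arm([
  [0,0,0,0,0,0,0.5],
  [0,0,0,0,0,0,0.5],
  [0,0,0,0,0,0,0.5],
  [0,0,0,0,0,0,0.5],
  [0,0,0,0,0,0,0.5],
])

```text
time: 5.52
position: [0.5004, 0.0331, 0.0279]
tool_rot: [0.059, 3.14, 0.0]
ft_force: [-0.2, 1.1, 1.0]
grip_width: 0.474
grip_force: 0.0
```

Emit:
step_arm([
  [0,0,1,0,0,0,0.5],
  [0,0,2,0,0,0,0.5],
  [0,0,3,0,0,0,0.5],
  [0,0,2,0,0,0,0.5],
  [0,0,1,0,0,0,1],
])

```text
time: 5.93
position: [0.5021, 0.0331, 0.1212]
tool_rot: [0.059, 3.136, 0.002]
ft_force: [0.9, 0.7, -0.9]
grip_width: 0.527
grip_force: 0.0
```

Emit:
step_arm([
  [1.22,2.12,0,0,0,0,1],
  [1.22,2.12,0,0,0,0,1],
  [1.22,2.12,0,0,0,0,1],
  [1.22,2.13,0,0,0,0,1],
  [1.22,2.13,0,0,0,0,1],
])

```text
time: 6.35
position: [0.5613, 0.1402, 0.1175]
tool_rot: [-0.059, -3.141, 0.0]
ft_force: [-0.1, 0.3, 0.4]
grip_width: 0.87
grip_force: 0.0
```

Emit:
step_arm([
  [1.22,2.12,0,0,0,0,1],
  [1.22,2.12,0,0,0,0,1],
  [1.22,2.12,0,0,0,0,1],
  [1.22,2.13,0,0,0,0,1],
  [1.22,2.13,0,0,0,0,1],
])

```text
time: 6.77
position: [0.6223, 0.2464, 0.1171]
tool_rot: [-0.059, -3.14, 0.001]
ft_force: [-0.2, -0.7, 0.4]
grip_width: 1.0
grip_force: 0.0
```

Emit:
step_arm([
  [0,0,-2,0,0,0,1],
  [0,0,-2,0,0,0,1],
  [0,0,-2,0,0,0,1],
  [0,0,0,0,0,0,1],
  [0,0,0,0,0,0,1],
])

```text
time: 7.18
position: [0.621, 0.2449, 0.0563]
tool_rot: [-0.059, -3.138, 0.002]
ft_force: [0.3, 0.9, 0.7]
grip_width: 1.001
grip_force: 0.0
```

Emit:
step_arm([
  [0.1,0,-2,0,0,0,1],
  [0,0,-2,0,0,0,1],
  [0,0,-0.8,0,0,0,1],
  [0,0,-0.4,0,0,0,1],
  [0,0,0,0,0,0,1],
])

```text
time: 7.6
position: [0.6232, 0.2454, 0.0058]
tool_rot: [-0.059, -3.141, 0.0]
ft_force: [0.1, -0.3, 0.2]
grip_width: 0.997
grip_force: 0.0
```

Emit:
step_arm([
  [0,0,0,0,0,0,0],
  [0,0,0,0,0,0,0],
  [0,0,0,0,0,0,0],
  [0,0,0,0,0,0,0],
  [0,0,0,0,0,0,0],
], force=35)

```text
time: 8.02
position: [0.6235, 0.2456, 0.0062]
tool_rot: [0.059, 3.14, 0.001]
ft_force: [0.2, 0.4, 0.1]
grip_width: 0.706
grip_force: 0.0
```

Emit:
step_arm([
  [0,0,0,0,0,0,0],
  [0,0,0,0,0,0,0],
  [0,0,0,0,0,0,0],
  [0,0,0,0,0,0,0],
  [0,0,0,0,0,0,0],
])

```text
time: 8.43
position: [0.6234, 0.2461, 0.0061]
tool_rot: [0.058, 3.14, 0.002]
ft_force: [-0.4, 1.8, 3.1]
grip_width: 0.616
grip_force: 35.0
```

Emit:
step_arm([
  [0,0,1,0,0,0,0],
  [0,0,2,0,0,0,0],
  [0,0,3,0,0,0,0],
  [0,0,3,0,0,0,0],
  [0,0,1,0,0,0,0],
])

```text
time: 8.85
position: [0.6254, 0.2453, 0.1105]
tool_rot: [0.06, 3.135, 0.003]
ft_force: [1.3, 0.7, -0.2]
grip_width: 0.617
grip_force: 35.0
```

Emit:
step_arm([
  [-0.3,-3.12,0,0,0,0,0],
  [-0.3,-3.12,0,0,0,0,0],
  [-0.3,-3.12,0,0,0,0,0],
  [-0.3,-3.12,0,0,0,0,0],
  [-0.3,-3.12,0,0,0,0,0],
])

```text
time: 9.27
position: [0.607, 0.0873, 0.1047]
tool_rot: [-0.059, -3.139, 0.002]
ft_force: [0.6, 0.4, -1.7]
grip_width: 0.612
grip_force: 35.0
```

Emit:
step_arm([
  [-0.3,-3.12,0,0,0,0,0],
  [-0.3,-3.12,0,0,0,0,0],
  [-0.3,-3.12,0,0,0,0,0],
  [-0.3,-3.12,0,0,0,0,0],
  [-0.3,-3.12,0,0,0,0,0],
])

```text
time: 9.68
position: [0.5918, -0.0685, 0.1048]
tool_rot: [-0.059, -3.139, 0.001]
ft_force: [0.5, -0.6, -1.9]
grip_width: 0.616
grip_force: 35.0
```

Emit:
step_arm([
  [0,0,0,0,0,0,0],
  [0,0,-1,0,0,0,0],
  [0,0,-1,0,0,0,0],
  [0,0,-1,0,0,0,0],
  [0,0,0,0,0,0,0],
])

```text
time: 10.1
position: [0.5908, -0.0646, 0.0719]
tool_rot: [-0.055, -3.135, -0.001]
ft_force: [-0.5, 0.4, -2.5]
grip_width: 0.617
grip_force: 35.0
```

Emit:
step_arm([
  [0,0,-1.5,0,0,0,0],
  [0,0,-1.5,0,0,0,0],
  [0,0,-1,0,0,0,0],
  [0,0,-0.4,0,0,0,0],
  [0,0,0,0,0,0,0],
])

```text
time: 10.52
position: [0.5922, -0.0659, 0.0302]
tool_rot: [-0.057, -3.138, -0.0]
ft_force: [-0.5, 1.0, -1.5]
grip_width: 0.617
grip_force: 35.0
```

Emit:
step_arm([
  [0,0,0,0,0,0,0],
  [0,0,0,0,0,0,0],
  [0,0,0,0,0,0,0],
  [0,0,0,0,0,0,0],
  [0,0,0,0,0,0,0],
])

```text
time: 10.93
position: [0.5935, -0.0666, 0.0321]
tool_rot: [0.059, 3.14, 0.0]
ft_force: [-1.1, 0.8, -2.8]
grip_width: 0.615
grip_force: 35.0
```

Emit:
step_arm([
  [0,0,-0.3,0,0,0,0],
  [0,0,-0.2,0,0,0,0],
  [0,0,0,0,0,0,0],
  [0,0,0,0,0,0,0],
  [0,0,0,0,0,0,0],
])

```text
time: 11.35
position: [0.5931, -0.0666, 0.0265]
tool_rot: [-0.059, -3.141, -0.0]
ft_force: [0.9, -0.1, -1.6]
grip_width: 0.616
grip_force: 35.0
```

Emit:
step_arm([
  [0,0,0,0,0,0,0.76],
  [0,0,0,0,0,0,0.76],
  [0,0,0,0,0,0,0.76],
  [0,0,0,0,0,0,0.76],
  [0,0,0,0,0,0,0.76],
])

```text
time: 11.77
position: [0.5934, -0.0666, 0.0268]
tool_rot: [0.059, 3.141, 0.0]
ft_force: [-0.8, 0.7, 0.2]
grip_width: 0.751
grip_force: 0.0
```

Emit:
step_arm([
  [0,0,1,0,0,0,0.76],
  [0,0,2,0,0,0,0.76],
  [0,0,3,0,0,0,0.76],
  [0,0,3,0,0,0,0.76],
  [0,0,1,0,0,0,1],
])

```text
time: 12.18
position: [0.5959, -0.0671, 0.1322]
tool_rot: [0.059, 3.133, 0.0]
ft_force: [0.8, 0.0, 0.9]
grip_width: 0.786
grip_force: 0.0
```

Emit:
step_arm([
  [-0.71,-3.07,0,0,0,0,1],
  [-0.71,-3.07,0,0,0,0,1],
  [-0.71,-3.07,0,0,0,0,1],
  [-0.71,-3.07,0,0,0,0,1],
  [-0.71,-3.07,0,0,0,0,1],
])

```text
time: 12.6
position: [0.5572, -0.2214, 0.1272]
tool_rot: [0.058, 3.14, 0.0]
ft_force: [0.7, -1.0, 0.5]
grip_width: 0.99
grip_force: 0.0
```

Emit:
step_arm([
  [-0.71,-3.07,0,0,0,0,1],
  [-0.71,-3.07,0,0,0,0,1],
  [-0.71,-3.07,0,0,0,0,1],
  [-0.71,-3.07,0,0,0,0,1],
  [-0.71,-3.07,0,0,0,0,1],
])

```text
time: 13.02
position: [0.5217, -0.3749, 0.1271]
tool_rot: [0.058, 3.141, 0.0]
ft_force: [0.7, -0.2, 0.6]
grip_width: 1.001
grip_force: 0.0
```

Emit:
step_arm([
  [0,0,-1,0,0,0,1],
  [0,0,-2,0,0,0,1],
  [0,0,-1,0,0,0,1],
  [0,0,0,0,0,0,1],
  [0,0,0,0,0,0,1],
])

```text
time: 13.43
position: [0.5221, -0.3726, 0.0861]
tool_rot: [-0.057, -3.14, -0.002]
ft_force: [1.2, -0.0, 0.5]
grip_width: 1.001
grip_force: 0.0
```

Descend to TCP z about 0.018, then grip.

Emit:
step_arm([
  [0,0,-2,0,0,0,1],
  [0,0,-2,0,0,0,1],
  [0,0,-2,0,0,0,1],
  [0,0,-0.9,0,0,0,1],
  [0,0,0,0,0,0,1],
])

```text
time: 13.85
position: [0.5215, -0.3722, 0.0161]
tool_rot: [-0.057, -3.138, -0.003]
ft_force: [0.0, -0.3, -0.8]
grip_width: 1.0
grip_force: 0.0
```

Emit:
step_arm([
  [0,0,0,0,0,0,0],
  [0,0,0,0,0,0,0],
  [0,0,0,0,0,0,0],
  [0,0,0,0,0,0,0],
  [0,0,0,0,0,0,0],
])

```text
time: 14.27
position: [0.5227, -0.3737, 0.0185]
tool_rot: [0.059, 3.14, -0.0]
ft_force: [-0.1, 2.9, 1.4]
grip_width: 0.706
grip_force: 1.5
```

Emit:
step_arm([
  [0,0,0,0,0,0,0],
  [0,0,0,0,0,0,0],
  [0,0,0,0,0,0,0],
  [0,0,0,0,0,0,0],
  [0,0,0,0,0,0,0],
])

```text
time: 14.68
position: [0.5227, -0.3734, 0.0185]
tool_rot: [0.058, 3.14, 0.001]
ft_force: [-1.0, 1.9, 6.0]
grip_width: 0.682
grip_force: 35.0
```

Emit:
step_arm([
  [0,0,1,0,0,0,0],
  [0,0,3,0,0,0,0],
  [0,0,3,0,0,0,0],
  [0,0,3,0,0,0,0],
  [0,0,1,0,0,0,0],
])

```text
time: 15.1
position: [0.5237, -0.3756, 0.1325]
tool_rot: [0.059, 3.135, -0.006]
ft_force: [0.5, -0.4, -0.8]
grip_width: 0.679
grip_force: 35.0
```

Emit:
step_arm([
  [-0.25,3.11,0,0,0,0,0],
  [-0.25,3.11,0,0,0,0,0],
  [-0.25,3.11,0,0,0,0,0],
  [-0.25,3.11,0,0,0,0,0],
  [-0.25,3.11,0,0,0,0,0],
])

```text
time: 15.52
position: [0.5087, -0.2167, 0.1267]
tool_rot: [-0.059, -3.14, -0.0]
ft_force: [0.4, -0.1, -0.9]
grip_width: 0.681
grip_force: 35.0
```

Emit:
step_arm([
  [-0.25,3.11,0,0,0,0,0],
  [-0.25,3.11,0,0,0,0,0],
  [-0.25,3.11,0,0,0,0,0],
  [-0.25,3.11,0,0,0,0,0],
  [-0.25,3.11,0,0,0,0,0],
])

```text
time: 15.93
position: [0.4962, -0.0613, 0.1269]
tool_rot: [-0.059, -3.14, 0.0]
ft_force: [0.8, 0.2, -2.2]
grip_width: 0.681
grip_force: 35.0
```

Emit:
step_arm([
  [0,0,0,0,0,0,0],
  [0,0,-2,0,0,0,0],
  [0,0,-2,0,0,0,0],
  [0,0,-2,0,0,0,0],
  [0,0,0,0,0,0,0],
])

```text
time: 16.35
position: [0.4934, -0.0626, 0.0634]
tool_rot: [-0.058, -3.133, 0.001]
ft_force: [-0.2, -0.2, -1.6]
grip_width: 0.681
grip_force: 35.0
```

Emit:
step_arm([
  [0,0,-1.5,0,0,0,0],
  [0,0,-1.3,0,0,0,0],
  [0,0,-0.7,0,0,0,0],
  [0,0,0,0,0,0,0],
  [0,0,0,0,0,0,0],
])

```text
time: 16.77
position: [0.4972, -0.0628, 0.0329]
tool_rot: [-0.059, -3.141, 0.0]
ft_force: [-0.7, 0.4, -1.3]
grip_width: 0.684
grip_force: 35.0
```

Down 4 mm more, release to 0.82, lift.

Emit:
step_arm([
  [0,0,-0.3,0,0,0,0],
  [0,0,-0.1,0,0,0,0],
  [0,0,0,0,0,0,0],
  [0,0,0,0,0,0,0],
  [0,0,0,0,0,0,0],
])

```text
time: 17.18
position: [0.4974, -0.0626, 0.0289]
tool_rot: [0.059, 3.141, 0.0]
ft_force: [-0.2, -0.0, -1.7]
grip_width: 0.679
grip_force: 35.0
```

Emit:
step_arm([
  [0,0,0,0,0,0,0.82],
  [0,0,0,0,0,0,0.82],
  [0,0,0,0,0,0,0.82],
  [0,0,0,0,0,0,0.82],
  [0,0,0,0,0,0,0.82],
])

```text
time: 17.6
position: [0.4974, -0.0626, 0.0288]
tool_rot: [0.059, 3.141, 0.0]
ft_force: [0.2, -0.6, 0.7]
grip_width: 0.816
grip_force: 0.0
```

Emit:
step_arm([
  [0,0,1,0,0,0,0.82],
  [0,0,2,0,0,0,0.82],
  [0,0,3,0,0,0,0.82],
  [0,0,3,0,0,0,0.82],
  [0,0,1,0,0,0,1],
])

```text
time: 18.02
position: [0.4998, -0.063, 0.1337]
tool_rot: [0.059, 3.134, 0.001]
ft_force: [1.8, 0.1, 0.9]
grip_width: 0.845
grip_force: 0.0
```

Emit:
step_arm([
  [-1.28,-2.17,0,0,0,0,1],
  [-1.28,-2.17,0,0,0,0,1],
  [-1.28,-2.17,0,0,0,0,1],
  [-1.28,-2.17,0,0,0,0,1],
  [-1.28,-2.17,0,0,0,0,1],
])

```text
time: 18.43
position: [0.4324, -0.172, 0.129]
tool_rot: [0.058, 3.141, 0.0]
ft_force: [-0.3, -0.1, 0.3]
grip_width: 0.999
grip_force: 0.0
```

Emit:
step_arm([
  [-1.28,-2.17,0,0,0,0,1],
  [-1.28,-2.17,0,0,0,0,1],
  [-1.28,-2.16,0,0,0,0,0.8],
  [0,0,-1,0,0,0,0.8],
  [0,0,-2,0,0,0,0.8],
])

```text
time: 18.85
position: [0.3959, -0.2383, 0.1006]
tool_rot: [0.065, 3.135, -0.002]
ft_force: [0.7, 0.8, -0.8]
grip_width: 0.855
grip_force: 0.0
```

Emit:
step_arm([
  [0,0,-2,0,0,0,0.8],
  [0,0,-2,0,0,0,0.8],
  [0,0,-1,0,0,0,0.8],
  [0,0,0,0,0,0,0.8],
  [0,0,0,0,0,0,0.8],
])

```text
time: 19.27
position: [0.3947, -0.236, 0.0487]
tool_rot: [-0.059, -3.14, -0.0]
ft_force: [-0.5, -0.8, -0.3]
grip_width: 0.801
grip_force: 0.0
```

Emit:
step_arm([
  [0,0,-1.5,0,0,0,0.8],
  [0,0,-1.5,0,0,0,0.8],
  [0,0,-0.65,0,0,0,0.8],
  [0,0,0,0,0,0,0.8],
  [0,0,0,0,0,0,0],
], force=20)

```text
time: 19.68
position: [0.3953, -0.2363, 0.0128]
tool_rot: [0.059, 3.14, -0.0]
ft_force: [1.1, 0.3, 0.0]
grip_width: 0.773
grip_force: 0.0
```

Emit:
step_arm([
  [0,0,0,0,0,0,0],
  [0,0,0,0,0,0,0],
  [0,0,0,0,0,0,0],
  [0,0,0,0,0,0,0],
  [0,0,0,0,0,0,0],
])

```text
time: 20.1
position: [0.395, -0.2361, 0.0124]
tool_rot: [0.059, 3.14, 0.0]
ft_force: [0.2, -0.4, 0.8]
grip_width: 0.433
grip_force: 0.0
```

Emit:
step_arm([
  [0,0,0,0,0,0,0],
  [0,0,0,0,0,0,0],
  [0,0,0,0,0,0,0],
  [0,0,0,0,0,0,0],
  [0,0,0,0,0,0,0],
])

```text
time: 20.52
position: [0.3948, -0.2359, 0.0122]
tool_rot: [0.059, 3.141, 0.001]
ft_force: [-1.7, 0.6, 3.2]
grip_width: 0.353
grip_force: 20.0
```

Emit:
step_arm([
  [0,0,1,0,0,0,0],
  [0,0,3,0,0,0,0],
  [0,0,3,0,0,0,0],
  [0,0,3,0,0,0,0],
  [0,0,1,0,0,0,0],
])

```text
time: 20.93
position: [0.3969, -0.2376, 0.1266]
tool_rot: [0.06, 3.134, -0.003]
ft_force: [-0.0, -0.2, 0.3]
grip_width: 0.351
grip_force: 20.0
```

Emit:
step_arm([
  [2.02,2.66,0,0,0,0,0],
  [2.02,2.66,0,0,0,0,0],
  [2.02,2.66,0,0,0,0,0],
  [2.02,2.66,0,0,0,0,0],
  [2.02,2.66,0,0,0,0,0],
])

```text
time: 21.35
position: [0.4962, -0.1019, 0.122]
tool_rot: [0.059, 3.141, -0.0]
ft_force: [0.9, -0.1, -0.8]
grip_width: 0.351
grip_force: 20.0
```

Emit:
step_arm([
  [2.02,2.66,0,0,0,0,0],
  [2.02,2.66,0,0,0,0,0],
  [2.02,2.66,0,0,0,0,0],
  [2.02,2.66,0,0,0,0,0],
  [2.02,2.66,0,0,0,0,0],
])

```text
time: 21.77
position: [0.5973, 0.0312, 0.1217]
tool_rot: [-0.059, -3.14, 0.001]
ft_force: [-0.2, 0.3, -0.8]
grip_width: 0.345
grip_force: 20.0
```

Emit:
step_arm([
  [0,0,0,0,0,0,0],
  [0,0,-2,0,0,0,0],
  [0,0,-2,0,0,0,0],
  [0,0,-2,0,0,0,0],
  [0,0,0,0,0,0,0],
])

```text
time: 22.18
position: [0.5931, 0.0295, 0.0576]
tool_rot: [-0.058, -3.133, 0.003]
ft_force: [-1.1, 0.5, -1.1]
grip_width: 0.347
grip_force: 20.0
```

Emit:
step_arm([
  [0,0,-1.5,0,0,0,0],
  [0,0,-1.3,0,0,0,0],
  [0,0,-0.6,0,0,0,0],
  [0,0,0,0,0,0,0],
  [0,0,0,0,0,0,0],
])

```text
time: 22.6
position: [0.5967, 0.0298, 0.0282]
tool_rot: [-0.059, -3.141, 0.0]
ft_force: [-0.3, 0.0, -0.8]
grip_width: 0.351
grip_force: 20.0
```

Emit:
step_arm([
  [0,0,-0.3,0,0,0,0],
  [0,0,-0.2,0,0,0,0],
  [0,0,0,0,0,0,0],
  [0,0,0,0,0,0,0],
  [0,0,0,0,0,0,0],
])

```text
time: 23.02
position: [0.5969, 0.03, 0.0233]
tool_rot: [0.059, 3.141, 0.0]
ft_force: [-0.1, -0.2, -0.4]
grip_width: 0.352
grip_force: 20.0
```

Emit:
step_arm([
  [0,0,0,0,0,0,0.55],
  [0,0,0,0,0,0,0.55],
  [0,0,0,0,0,0,0.55],
  [0,0,0,0,0,0,0.55],
  [0,0,0,0,0,0,0.55],
])

```text
time: 23.43
position: [0.5969, 0.0299, 0.0232]
tool_rot: [0.059, 3.141, 0.0]
ft_force: [-0.6, -0.3, 0.2]
grip_width: 0.538
grip_force: 0.0
```

Emit:
step_arm([
  [0,0,1,0,0,0,0.55],
  [0,0,2,0,0,0,0.55],
  [0,0,3,0,0,0,0.55],
  [0,0,4,0,0,0,0.55],
  [0,0,2,0,0,0,0.55],
])

```text
time: 23.85
position: [0.5987, 0.0297, 0.1483]
tool_rot: [0.059, 3.135, 0.001]
ft_force: [2.1, 0.3, 0.7]
grip_width: 0.552
grip_force: 0.0
```

Emit:
step_arm([
  [-2,3.5,1,0,0,0,0.55],
  [-2,3.5,1,0,0,0,0.55],
  [-2,3.5,1,0,0,0,0.55],
  [-2,3.5,1,0,0,0,0.55],
  [-2,3.5,1,0,0,0,0.55],
])

```text
time: 24.27
position: [0.4957, 0.2062, 0.1947]
tool_rot: [0.06, 3.14, 0.001]
ft_force: [0.6, 0.9, -0.3]
grip_width: 0.551
grip_force: 0.0
```

Emit:
step_arm([
  [-1,3.5,0,0,0,0,0.55],
  [-1,3.5,0,0,0,0,0.55],
  [-1,3.5,0,0,0,0,0.55],
  [0,0,0,0,0,0,0.55],
  [0,0,0,0,0,0,0.55],
])

```text
time: 24.68
position: [0.4654, 0.3125, 0.1937]
tool_rot: [0.05, 3.141, 0.001]
ft_force: [1.0, -0.5, -0.5]
grip_width: 0.553
grip_force: 0.0
```

Run:
```python
from h import *
im=[]
C=np.array([.5468,-.0165]);a=np.radians(-2);ex=np.array([np.cos(a),np.sin(a)]);ey=np.array([-ex[1],ex[0]])
B=dict(tappet=C+.048*ex+.048*ey,post=C+.048*ex-.048*ey,slot=C-.048*ex+.048*ey,piston=C-.048*ex-.048*ey)
for n in("top","side"):
    p,d=ctrl.get_image(n); cv2.imwrite(f"pics/{n}1.png",p[:,:,::-1]); W=cloud(n,d)
    for k,b in B.items():
        s=(np.hypot(W[...,0]-b[0],W[...,1]-b[1])<.044)&(W[...,2]>.03); w=W[s]
        if len(w): 
            r=cv2.minAreaRect(w[:,:2].astype(np.float32)*1000);hi=np.percentile(w[:,2],90)
            print(n,k,"top z mm",round(hi*1000,1),"err",(np.array(r[0])-b*1000).round(1),"size",np.round(r[1],1),round(r[2],1))
    for k,c in dict(tl=(.618,-.271),cl=(.498,.381)).items():
        s=(np.hypot(W[...,0]-c[0],W[...,1]-c[1])<.06)&(W[...,2]>.015);r=cv2.minAreaRect(W[s][:,:2].astype(np.float32)*1000);print(n,k,r)
    x,y=proj(n,[*C,.02])[0]; im.append(cv2.resize(p[int(y)-70:int(y)+70,int(x)-70:int(x)+70,::-1],(400,400),interpolation=2))
cv2.imwrite("pics/cad1.png",np.hstack(im))
```

```text
top tappet top z mm 39.9 err [-0.1 -1.9] size [31.9 28.9] 0.4
top post top z mm 42.7 err [-1.2 -2.1] size [56.1 56.7] 41.2
top slot top z mm 46.0 err [ 1.2 -2.1] size [20.  59.8] 88.3
top piston top z mm 62.6 err [-1.4 -1.4] size [57.9 57.6] 1.4
top tl ((617.635498046875, -270.71630859375), (50.369380950927734, 50.919334411621094), 46.271278381347656)
top cl ((451.8970031738281, 388.15606689453125), (36.69782257080078, 12.479626655578613), 31.03816032409668)
side tappet top z mm 39.5 err [-0.2 -1.3] size [32.3 28.9] 67.3
side post top z mm 42.3 err [-0.7 -1.5] size [57.8 57.9] 21.0
side slot top z mm 45.9 err [ 0.9 -1.4] size [60.8 23.4] 0.2
side piston top z mm 62.1 err [-1.  -2.3] size [59.9 59.4] 84.3
side tl ((617.9310302734375, -270.468505859375), (51.762786865234375, 51.219905853271484), 68.958984375)
side cl ((488.2928466796875, 363.48663330078125), (70.120361328125, 104.80916595458984), 80.24932098388672)
```

View pics/cad1.png

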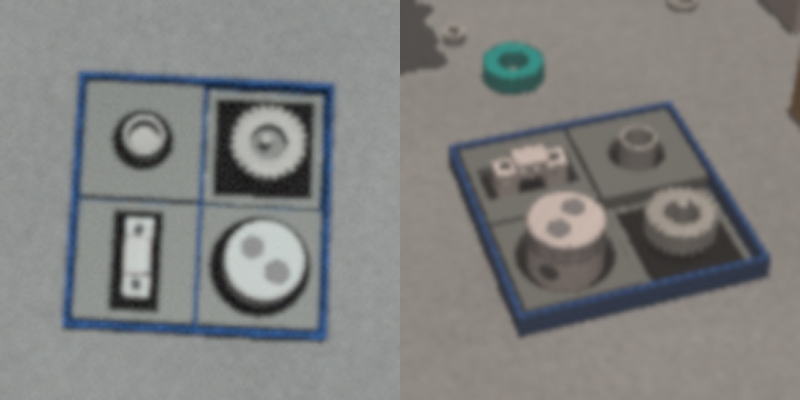

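The view shows all four parts seated in their places: tappet (143,140), sprocket (268,142), cap (137,257) and piston (263,260). They are within about 2.5 mm of the bay centres, and their tops are at the expected heights. The large tappet has not moved. The arm hides the long cap in this view, but no grasp or path came near it.

```bash
python3 -c "
from bench import ctrl
print(ctrl.close_job())"
```

```text
the job is handed in; nothing more can be done
None
```

I handed the job in with the piston, small tappet, short cap and sprocket all seated in their bays, each within about 2.5 mm of centre; the large tappet measured unmoved, and the long cap was not approached but was hidden behind the arm in the last check.

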